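Hold the inspection lamp's key switch on for a sample bottle

ROBOT

A 6-joint arm with a two-finger parallel gripper is mounted at the origin on the work surface. World frame = base frame: x ahead of the robot, y to its left, z up, the work surface at z = 0. Lengths are in mm, angles in rad, forces in N, time in s.
With the tool pointing down it reaches from about 350 to 925 mm from the base axis. Payload 6.4 kg.
Tool frame: the origin (TCP) lies on the centre line of the jaws, within the pads' length; the fingertips stand 17 mm ahead of it and the grasp point (between the pads) lies 2 mm behind it; z points along the fingers, y is the line along which they close (so a half turn about z gives the same grasp; the last joint's range is limited). The gripper opens to 85 mm and grips with 20 to 120 N. Pads are 22 mm wide; open, the fingers measure 114 mm over their backs; the gripper's body (76 mm by 85 mm) begins 54 mm behind the grasp point. The pads swing forward as they close: fully open they stand 13 mm farther back than shut.
Start: joints at [0.96, 0.245, 1.558, -0, 1.339, -0.174], TCP at [274.976, 588.984, 225.49] pointing down, gripper open.
Joint ranges: [-3.13, 3.13], [-1.02, 2.26], [0.13, 2.54], [-0.95, 4.09], [0.21, 2.88], [-2.74, 2.74]. Speed limits (rad/s): [2.57, 2.57, 3.14, 3.14, 3.14, 3.14].

INTERFACE

Orientations are given as a unit quaternion [w, x, y, z].
In Python, from plant import r gives the robot as it stands. The module is installed in compiled form; this text tells all that it offers.
- The arm moves only by the tool apply_moves, never from a script. Its argument "deltas" is a list of rows, each a list of 3 entries, a list of its own where there are three numbers: the turn, a rotation vector about the tool's x, y, z as a fraction of full scale, then the shift along the tool's x, y, z as a fraction of full scale, then the opening, from -1 (shut) to 1 (fully open). In form: [[[ax, ay, az], [x, y, z], jaw], ...]. A call has 1 to 5 rows; each row is the pose to reach, as a shift and turn from the pose commanded when the call began, along the tool's axes at that moment; what a row does not reach only later rows make up. Full scale, the value 1, is 100 cm for a shift and 2 rad for a turn. A row lasts 1/10 s, in which the tool goes at most 50 mm and 8.59 degrees, less where a joint would pass 70% of its speed; a pose out of reach is approached as far as the arm can. A call with a number of a shift or a turn outside -1 to 1 is refused whole. A call with a gripper value outside its range is refused whole. The fingers move at their own pace and stop on an object; the grip force is fixed at half the most. Time passes only in rows, so rows that repeat a pose let the fingers close. It gives the time, the measured TCP pose, the force, the opening and the grip force at its end, in the units of the state.
- r.observe(): the state, without advancing time (a new reading comes with each control period).
- r.snapshot(name): name is "scene" or "top" or "wrist"; returns the picture (400x640x3 uint8, red, green, blue); there is no depth.
- r.camera_info(name): a dict with "vfov" (degrees; the focal length in pixels is half the picture's height over the tangent of half this angle, whatever the lens; pixels are square), "cx", "cy" (the principal point, pixels), "k1" (the pictures are not rectified: a ray, as slopes to the right and down, at radius r is drawn at 1 + k1 r^2 times it, then the intrinsics apply), "rvec" (rotation vector, rad) and "tvec" (3), from world to camera coordinates, as OpenCV has them. Camera axes: x right, y down, z forward; pixel columns grow to the right and rows downward; lengths in mm; the calibration is good to about 2 mm. A picture is of the moment at which its call begins: read the wrist's pose just before it. camera_info takes no time and is no camera call; for the wrist camera it gives the pose at the moment of the call.
- r.close_job(): hands the job in; it is judged then, once.
The state is a dict: "time": time; "q": joint angles; "dq": joint speeds; "effort": joint torques, N m; "ee_pos": TCP position; "tcp_rot": TCP orientation; "contact_force": force on the tool from outside, world axes, zero at the start; "wrist_torque": the same for the moment, N m; "finger_gap": finger opening in mm; "grasp_force": force on a finger pad.
Only numpy, scipy, OpenCV 4.12 (cv2) and the standard library are available. Lean on these libraries where they do the work, as an engineer would, in place of code of your own. Each camera call takes 0.05 s, during which the arm holds its last target. There are 200 camera calls.

TASK

Check a sample for sediment: stand the small green sample bottle upright on the bench midway between the inspection lamp and the white screen, in line with the lamp's lens, and let go of it. Then take the key from its wooden stand, push it fully home in the key switch box, easing it past the sticky pins, turn it clockwise a quarter turn to its stop, and finish while still holding it turned, because the switch springs back when let go. Leave everything else on the bench where it stands.

Things in the scene. Friction and masses are not known exactly. Their poses are not given: they have to be found in the camera images.
- sample: The small sample bottle, dark green glass, loose, closed, about 0.28 kg, standing upright on the robot's right (-y) side: 150 mm tall, round body 52 mm in diameter up to 75 mm high, then tapering to a straight neck 28 mm in diameter from 100 mm high to the top. Much smaller than the other green bottle. Origin at the centre of its underside, z up.
- lamp: The inspection lamp, an aluminium block 70 x 64 mm in plan and 95 mm tall, fixed to the bench. Origin at the centre of its underside; it shines along its own -x axis (to the robot's right, give or take 15 degrees).
- lamp_lens (a point): Centre of the lamp's round white lens (52 mm in diameter), on the lamp's -x face, 55 mm above the bench. Axes as the lamp's: the beam goes along -x.
- screen: The white screen, an upright plate 6 mm thick, 100 mm wide, 95 mm tall, on a flat dark foot 8 mm high that reaches 15 mm from the plate's centre towards the lamp and 35 mm away from it. Fixed, square to the beam and centred on it, its face 150 to 185 mm from the lamp's lens. Origin at the plate's centre, at bench level; +x points to the lamp.
- screen_face (a point): Centre of the screen's face towards the lamp, 55 mm above the bench. Axes as the screen's: +x points to the lamp.
- key_stand: The key's stand, a wooden block 70 (x) x 50 (y) x 35 mm high, fixed, on the robot's right side, with a loose slot in its top, 18 mm along x and 10 mm along y. The key stands in it, collar on the block's top, its x along the block's x. Origin at the centre of its underside, z up.
- key: The key, loose, 40 g, 62 mm tall, upright in its stand, tip down. Origin at the tip; z up the shank, x along the width of bit and bow. Steel bit 13 mm wide (x), 5 mm thick (y), 12 mm long, its lowest 4 mm tapered to 9 x 3.4 mm; round neck 5 mm thick to z = 22 mm; steel collar 20 mm in diameter from z = 22 to 26 mm; above it the bow. Same when turned half round, and goes in either way.
- key_bow (a point): Centre of the key's bow, 44 mm above the tip; axes as the key's. A flat black plastic grip 34 mm wide (x), 9 mm thick (y) and 36 mm high (z), to be gripped firmly across its thickness.
- switch_box: The key switch box, grey painted steel, 130 (x) x 90 (y) x 60 mm high, fixed, on the robot's left, a short black gland on its +x side. Keyhole in mid-lid, in a thin steel ring. Origin at the centre of its underside, z up. From 12 mm down two sticky spring pins press on the bit's narrow edges and resist with some 5 to 20 N; pushing on with slight wiggling along x gets past.
- keyhole (a point): Centre of the keyhole at the lid's top, 60 mm above the bench; axes as the box's. Slot 15 (x) x 7 mm (y) in a 6 mm lid, mouth widened all round by a 2.5 mm 45 degree chamfer. The key goes straight down, its x along the box's x, until its collar lies on the lid (tip 22 mm below the lid). The lid blocks turning until the tip is 18 mm down, and keeps the key in once turned.
- cylinder (a joint): Angle of the lock cylinder below the lid, 0 at rest with its slot in line with the keyhole, growing to 1.6 rad at its stop as the key turns clockwise seen from above. A spring turns it back (0.02 N m at rest, 0.1 N m at the stop). The key has about 9 degrees of play in the cylinder, so the key must turn that much further than the cylinder.
- wine_bottle: Bystander: a big dark green wine bottle, 300 mm tall, 88 mm in diameter. Origin under its centre.
- mug: Bystander: a white mug, 80 mm in diameter, 90 mm tall. Origin under its centre.
- screwdriver: Bystander: a screwdriver with a wooden handle, lying.
- cap_tray: Bystander: an open steel tray, 120 x 90 x 40 mm. Origin under its centre.
- yeast_jar: Bystander: an amber jar, 64 mm in diameter, 80 mm tall. Origin under its centre.
- tape: Bystander: a cardboard ring, 90 mm in diameter, 20 mm high. Origin under its centre.
- bung: Bystander: a black rubber bung, 44 mm in diameter, 30 mm high. Origin under its centre.
Things that resemble listed ones, but are neither listed nor needed, are in the scene too. What is meant by the key is not purple, red or yellow, and is the smaller of those in its own colour.

How it is judged:
By the outcome, as a careful person would: the job done as asked, in the order asked, and still so for the second after the job is handed in, while the arm keeps its last pose, push and grip.
It also fails if it takes over 72 s, if anything falls off the work surface, if the arm or the gripper's body presses on something with over 40 N, if the wrist force passes 120 N, or if a joint passes its speed limit or range.

## Working session

There is one attempt and no reset: what is moved stays moved. The work goes in short steps, Python scripts to look and compute and a tool call to move; the robot and the scene stay as the last step left them, time stands still between calls to the robot, and variables do not carry over. Pictures are saved under pics/ and viewed, at most 10 in all, crops included, and the job is handed in when it is done.

Besides the shell and the picture viewer there is one more tool, called after "Request:" as a command line: name --argument value ..., lists and objects as JSON in quotes. apply_moves: Moves the arm, as the interface text tells. Its arguments: {"type":"object","properties":{"deltas":{"type":"array"}},"required":["deltas"]}

```bash
mkdir -p pics
cat > h.py <<'E'
import numpy as np, cv2
from plant import r
from scipy.spatial.transform import Rotation as R
def cam(n): 
    c=r.camera_info(n); c['f']=200/np.tan(np.radians(c['vfov'])/2); c['R']=R.from_rotvec(c['rvec']).as_matrix(); c['t']=np.array(c['tvec'],float); return c
def ray(c,u,v):
    d=np.array([(u-c['cx'])/c['f'],(v-c['cy'])/c['f']]); s=d.copy()
    for _ in range(30): s=d/(1+c['k1']*(s@s))
    return -c['R'].T@c['t'], c['R'].T@np.array([*s,1])
def at(c,u,v,z):
    o,d=ray(c,u,v); return (o+d*(z-o[2])/d[2]).round(1)
def proj(c,p):
    q=c['R']@np.array(p,float)+c['t']; s=q[:2]/q[2]; s=s*(1+c['k1']*(s@s)); return (s*c['f']+[c['cx'],c['cy']]).round(1)
def snap(n,name,crop=None,k=1):
    im=r.snapshot(n)[:,:,::-1]; cv2.imwrite(f'pics/{name}_full.png',im)
    show(im,name,crop,k)
def show(im,name,crop=None,k=1):
    if crop: im=im[crop[1]:crop[3],crop[0]:crop[2]]
    cv2.imwrite(f'pics/{name}.png',cv2.resize(im,None,fx=k,fy=k,interpolation=cv2.INTER_CUBIC))
E
python3 -c "
from h import *
snap('top','top1',None,1.25);snap('scene','sc1',None,1.25)
for n in ('top','scene'):
  c=cam(n);print(n,c['f'],c['cx'],c['cy'],c['k1'],-c['R'].T@c['t']);print(c['R'].round(2))
print(r.observe())"
```

```text
top 513.4418980477573 317.97209188556155 196.57740255380503 0.026410327084411732 [ 393.11148959  -15.10440172 1352.74665457]
[[-0.01 -1.    0.01]
 [-0.99  0.01 -0.17]
 [ 0.17 -0.01 -0.99]]
scene 489.1042368203219 326.01643190966684 194.35592917627613 -0.09079605139846664 [1069.43130979 -730.43315462 1100.82963352]
[[ 0.86  0.52 -0.02]
 [ 0.38 -0.66 -0.65]
 [-0.35  0.55 -0.76]]
{'time': 0.1, 'q': array([ 9.59919845e-01,  2.45798414e-01,  1.55890880e+00,  2.89503593e-06,
        1.33870938e+00, -1.74089743e-01]), 'dq': array([-1.19548352e-03, -1.83552003e-03, -4.00864998e-03,  8.31514552e-04,
       -6.89923389e-04, -9.34265524e-05]), 'effort': array([-3.58902344e-04, -4.30669999e+01, -3.27129686e+01, -2.04852022e-04,
        2.83776906e-03, -9.06276057e-06]), 'ee_pos': array([274.65310117, 588.54612695, 224.44690004]), 'tcp_rot': array([-3.50116779e-04,  2.16661671e-01,  9.76246326e-01, -8.42091018e-04]), 'contact_force': array([ 0.95705559,  0.41892499, -0.30243988]), 'wrist_torque': array([ 0.01375385, -0.01100711,  0.01672223]), 'grasp_force': 0.0, 'finger_gap': 85.46022470405252}
```

View pics/top1.png

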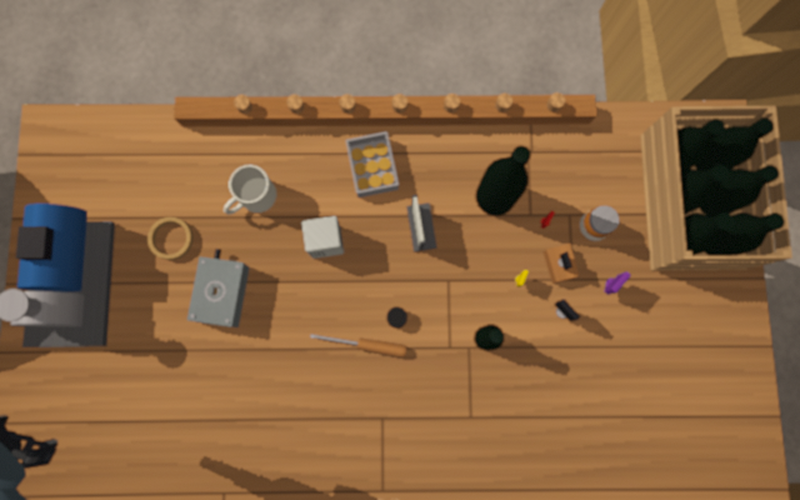

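View pics/sc1.png

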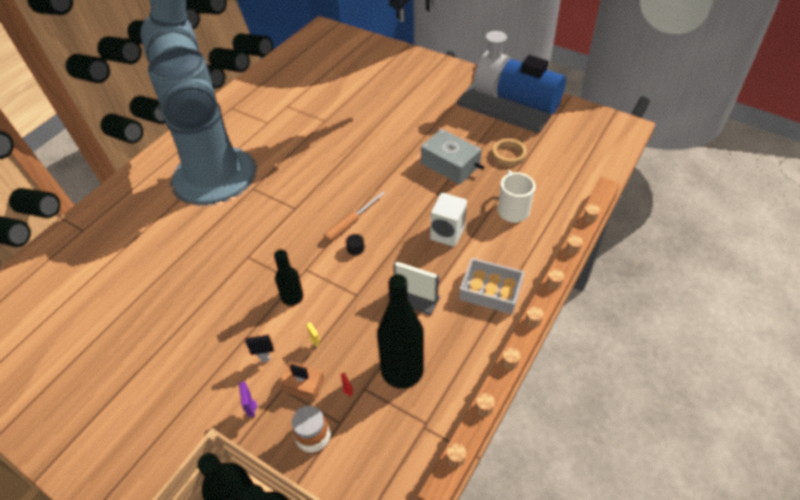

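The top view shows the switch box (174,233 raw px), lamp (258,189), screen (335,179), sample (391,270) and the stand with the key (450,210). The big loose black key lies at (453,248).

```bash
python3 -c "
from h import *
im=cv2.imread('pics/top1_full.png')
a=cv2.resize(im[145:215,230:360],None,fx=6,fy=6,interpolation=cv2.INTER_CUBIC)[:300]
a=cv2.resize(im[155:205,235:352],None,fx=6.8,fy=6,interpolation=cv2.INTER_CUBIC)
A=cv2.resize(im[155:205,230:360],(780,300),interpolation=cv2.INTER_CUBIC)
B=cv2.resize(im[190:240,425:490],(390,300),interpolation=cv2.INTER_CUBIC)
C=cv2.resize(im[245:295,370:435],(390,300),interpolation=cv2.INTER_CUBIC)
cv2.imwrite('pics/m1.png',np.vstack([A,np.hstack([B,C])]))
c=cam('top')
for n,u,v,z in [('samp',391,266,150),('stand',450,210,45),('box',172,233,60),('lamp',258,189,95),('screen',335,178,95)]: print(n,at(c,u,v,z))
w=cam('wrist'); o=r.observe();T=R.from_quat(np.roll(o['tcp_rot'],-1)).as_matrix()
print(T.T@(-w['R'].T@w['t']-o['ee_pos']),(w['R']@T).round(2),w['f'])
"
```

```text
samp [ 436.5 -191.8  150. ]
stand [ 582.  -363.7   45. ]
box [527.  343.7  60. ]
lamp [631.3 125.2  95. ]
screen [657.9 -67.   95. ]
[  78.14797266    1.13120478 -147.10503243] [[ 0.    1.   -0.  ]
 [-0.95  0.   -0.31]
 [-0.31  0.    0.95]] 322.52551803258086
```

View pics/m1.png

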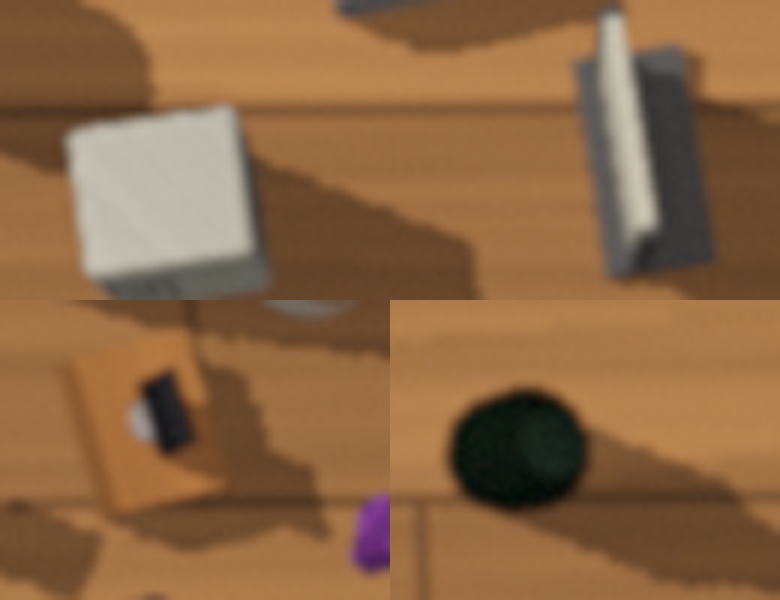

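Lamp top corners in the crop are (66,137), (233,105), (256,257) and (85,278). The screen foot corners are (577,62), (690,45), (712,262) and (608,278). The bow sits at about (168,412) in the lower left, and the sample's neck top at about (550,445).

```bash
python3 -c "
from h import *
c=cam('top')
f=lambda P,z,ox,oy: np.array([at(c,ox+u/6,oy+v/6,z) for u,v in P])
L=f([(66,137),(233,105),(256,257),(85,278)],95,229.9,154.9)
S=f([(577,62),(690,45),(712,262),(608,278)],8,229.9,154.9)
P=f([(602,10),(620,8),(660,228),(640,238)],95,229.9,154.9)
for n,Q in (('L',L),('S',S),('P',P)):
  print(n,Q[:,:2].tolist(),Q.mean(0), [np.linalg.norm(Q[i]-Q[i-1]).round(0) for i in range(4)])
print('neck',f([(160,145)],150,369.9,244.9),'body',f([(125,150)],75,369.9,244.9), 'body lowest edge', f([(62,145),(120,210)],40,369.9,244.9))
print('bow',f([(168,112),(160,75),(178,150)],75,424.9,189.9))
c=cam('scene')
print('scene neck top',at(c,281/1.25,254/1.25,150),'base',at(c,290/1.25,298/1.25,0))
"
```

```text
L [[660.3, 168.2], [673.4, 98.8], [609.0, 88.8], [600.7, 159.3]] [635.85  128.775  95.   ] [np.float64(60.0), np.float64(71.0), np.float64(65.0), np.float64(71.0)]
S [[711.4, -47.1], [718.8, -97.8], [620.1, -105.8], [613.3, -59.7]] [665.9 -77.6   8. ] [np.float64(99.0), np.float64(51.0), np.float64(99.0), np.float64(47.0)]
P [[713.1, -55.8], [713.9, -63.3], [619.9, -78.6], [615.7, -70.3]] [665.65 -67.    95.  ] [np.float64(98.0), np.float64(8.0), np.float64(95.0), np.float64(9.0)]
neck [[ 429.4 -204.4  150. ]] body [[ 429.7 -201.8   75. ]] body lowest edge [[ 433.  -180.4   40. ]
 [ 405.8 -204.    40. ]]
bow [[ 581.3 -363.1   75. ]
 [ 597.  -360.6   75. ]
 [ 565.2 -366.4   75. ]]
scene neck top [ 432.2 -204.4  150. ] base [ 428.4 -210.2    0. ]
```

Request:
apply_moves --deltas '[[[0, 0, -0.305], [-0.476, -0.653, 0], 1], [[0, 0, -0.305], [-0.476, -0.653, 0], 1], [[0, 0, -0.305], [-0.476, -0.653, 0], 1], [[0, 0, -0.305], [-0.476, -0.653, 0], 1], [[0, 0, -0.305], [-0.476, -0.653, 0], 1]]'

```text
time: 0.6
ee_pos: [322.0, 346.3, 225.1]
tcp_rot: [-0.0, -0.088, 0.996, -0.0]
contact_force: [0.5, -0.2, 0.6]
finger_gap: 84.9
grasp_force: 0.0
```

Request:
apply_moves --deltas '[[[0, 0, 0], [-0.01, -0.558, 0], 1], [[0, 0, 0], [-0.01, -0.558, 0], 1], [[0, 0, 0], [-0.01, -0.558, 0], 1], [[0, 0, 0], [-0.01, -0.558, 0], 1], [[0, 0, 0], [-0.01, -0.558, 0], 1]]'

```text
time: 1.1
ee_pos: [369.4, 100.8, 225.5]
tcp_rot: [0.0, -0.087, 0.996, -0.0]
contact_force: [0.8, -0.6, 0.7]
finger_gap: 85.5
grasp_force: 0.0
```

Request:
apply_moves --deltas '[[[0, 0, 0], [-0.006, -0.308, 0], 1], [[0, 0, 0], [-0.006, -0.308, 0], 1], [[0, 0, 0], [-0.006, -0.308, 0], 1], [[0, 0, 0], [-0.006, -0.308, 0], 1], [[0, 0, 0], [-0.006, -0.308, 0], 1]]'

```text
time: 1.6
ee_pos: [417.4, -144.9, 225.4]
tcp_rot: [0.0, -0.086, 0.996, 0.0]
contact_force: [1.2, 0.5, -0.1]
finger_gap: 85.2
grasp_force: 0.0
```

```bash
cat >> h.py <<'E'
def delta(p,yaw=None):
    "tool-axis shift (m) and z turn (fraction) from the measured pose to world p, yaw deg"
    o=r.observe();T=R.from_quat(np.roll(o['tcp_rot'],-1)).as_matrix()
    y=np.degrees(np.arctan2(T[1,0],T[0,0])); 
    print('t',round(o['time'],2),'pos',o['ee_pos'].round(1),'yaw',round(y%360,2),'tilt',(T[:2,2]).round(4),'shift',(T.T@(np.array(p)-o['ee_pos'])/1000).round(4), 'az',None if yaw is None else round(-np.radians((yaw-y+180)%360-180)/2,4))
E
python3 -c "
from h import *
delta([430,-204.4,225]); snap('wrist','w1'); c=cam('wrist'); print(proj(c,[430,-204.4,150]),proj(c,[430,-204.4,100]),proj(c,[581,-363,75]))
im=cv2.imread('pics/w1_full.png')
cv2.imwrite('pics/w1.png',im)
"
```

```text
t 1.6 pos [ 417.4 -144.9  225.4] yaw 189.87 tilt [0.0003 0.0001] shift [-0.0022 -0.0608  0.0004] az None
[243.1 211.6] [255.9 192.5] [103.5 292.3]
```

View pics/w1.png

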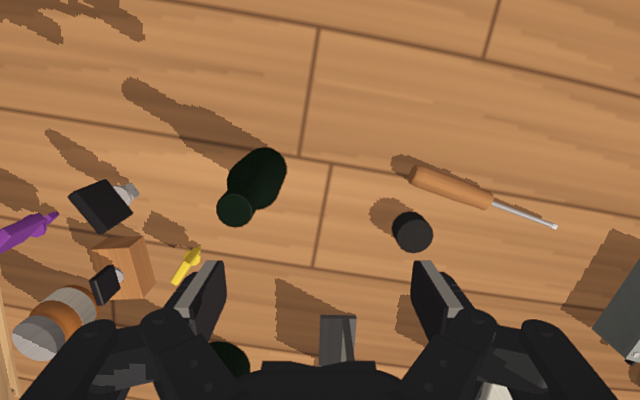

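The sample's neck top is at (236,210), its base around (262,175). The key in the stand shows its bow at (106,284).

```bash
python3 -c "
from h import *
c=cam('wrist'); print(at(c,236,210,150),at(c,107,285,74))
delta([430,-204.4,225],190); snap('wrist','w2')
a=cv2.imread('pics/w1_full.png').astype(int);b=cv2.imread('pics/w2_full.png').astype(int)
print(cv2.phaseCorrelate(a[:250].mean(2).astype(np.float32),b[:250].mean(2).astype(np.float32)))
"
```

```text
[ 429.7 -209.7  150. ] [ 571.4 -359.2   74. ]
t 1.65 pos [ 418.3 -150.9  225.8] yaw 189.58 tilt [ 0.0007 -0.0044] shift [-0.0026 -0.0547  0.0011] az -0.0037
((6.850677887292306, 0.42310033848477246), 0.848648837184906)
```

Request:
apply_moves --deltas '[[[0, 0, 0], [-0.001, -0.058, 0], 1], [[0, 0, 0], [-0.001, -0.058, 0], 1], [[0, 0, 0], [-0.001, -0.058, 0.04], 1], [[0, 0, 0], [-0.001, -0.058, 0.08], 1], [[0, 0, 0], [-0.001, -0.058, 0.102], 0.2]]'

```text
time: 2.2
ee_pos: [426.8, -197.5, 120.2]
tcp_rot: [-0.002, -0.087, 0.996, 0.002]
contact_force: [0.4, 1.1, -0.1]
finger_gap: 73.0
grasp_force: 0.0
```

Request:
apply_moves --deltas '[[[0, 0, 0], [0, 0, 0], -1], [[0, 0, 0], [0, 0, 0], -1], [[0, 0, 0], [0, 0, 0], -1], [[0, 0, 0], [0, 0, 0], -1], [[0, 0, 0], [0, 0, 0], -1]]'

```text
time: 2.7
ee_pos: [430.0, -200.7, 125.8]
tcp_rot: [0.002, -0.087, 0.996, -0.002]
contact_force: [0.5, -1.7, 5.8]
finger_gap: 25.6
grasp_force: 59.7
```

Request:
apply_moves --deltas '[[[0, 0, 0], [0, 0, 0], -1], [[0, 0, 0], [0, 0, 0], -1], [[0, 0, 0], [0, 0, 0], -1]]'

```text
time: 3.0
ee_pos: [430.0, -200.8, 125.8]
tcp_rot: [0.002, -0.086, 0.996, -0.001]
contact_force: [0.3, -1.8, 6.8]
finger_gap: 25.5
grasp_force: 59.7
```

Request:
apply_moves --deltas '[[[0, 0, 0], [0, 0, -0.04], -1], [[0, 0, 0], [0, 0, -0.08], -1], [[0, 0, 0], [0, 0, -0.115], -1], [[0, 0, 0], [-0.02, 0.013, -0.115], -1], [[0, 0, 0], [-0.05, 0.034, -0.115], -1]]'

```text
time: 3.5
ee_pos: [472.3, -158.1, 240.0]
tcp_rot: [0.001, -0.085, 0.996, -0.001]
contact_force: [1.0, -0.7, -3.5]
finger_gap: 25.9
grasp_force: 60.1
```

Request:
apply_moves --deltas '[[[0, 0, 0], [-0.035, 0.024, 0], -1], [[0, 0, 0], [-0.07, 0.047, 0], -1], [[0, 0, 0], [-0.105, 0.07, 0], -1], [[0, 0, 0], [-0.14, 0.094, 0], -1], [[0, 0, 0], [-0.17, 0.115, 0], -1]]'

```text
time: 4.0
ee_pos: [620.2, -13.0, 237.7]
tcp_rot: [-0.001, -0.087, 0.996, 0.0]
contact_force: [0.1, -0.5, -2.5]
finger_gap: 25.8
grasp_force: 60.1
```

Request:
apply_moves --deltas '[[[0, 0, 0], [-0.02, 0.013, 0], -1], [[0, 0, 0], [-0.037, 0.025, 0], -1], [[0, 0, 0], [-0.037, 0.025, 0], -1], [[0, 0, 0], [-0.037, 0.025, 0], -1], [[0, 0, 0], [-0.037, 0.025, 0], -1]]'

```text
time: 4.5
ee_pos: [651.0, 15.5, 238.1]
tcp_rot: [-0.001, -0.086, 0.996, 0.0]
contact_force: [-0.5, 0.6, -3.2]
finger_gap: 25.6
grasp_force: 60.1
```

```bash
python3 -c "
from h import *
delta([653.3,15.1,126],190); snap('top','t2',(230,130,360,230),6); c=cam('top'); delta([653.3,15.1,126],190)
for z in (95,20): print(proj(c,[641.3,94.2,z]),proj(c,[665.3,-64,z]))
"
```

```text
t 4.5 pos [651.   15.5 238.1] yaw 189.89 tilt [-0.0014  0.0001] shift [-0.0023 -0.0008  0.1121] az -0.001
t 4.55 pos [651.1  15.4 238.3] yaw 189.87 tilt [-0.0009 -0.    ] shift [-0.0022 -0.0007  0.1123] az -0.0011
[270.5 185. ] [333.8 175.1]
[272.9 190.5] [332.7 181.1]
```

View pics/t2.png

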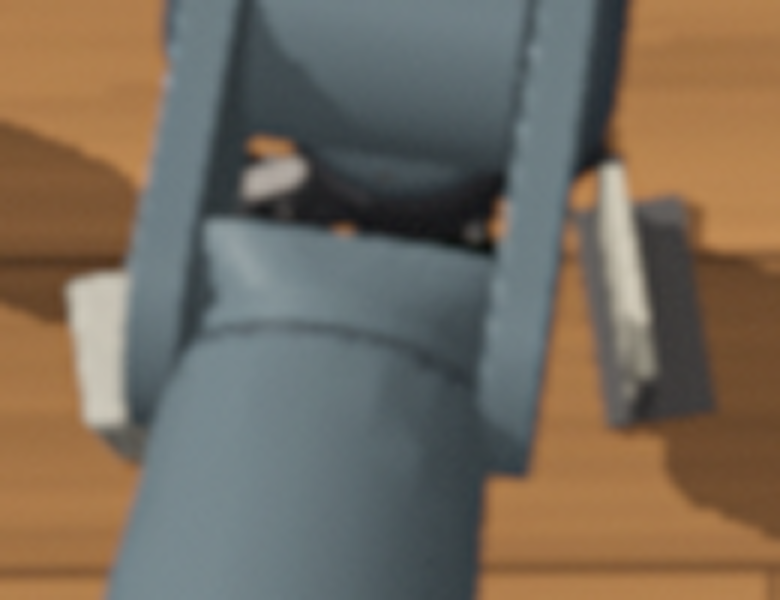

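The arm hides the spot, but the lamp and screen still stand where they did. I'm lowering the sample.

Request:
apply_moves --deltas '[[[0, 0, 0], [-0.002, -0.001, 0.04], -1], [[0, 0, 0], [-0.002, -0.001, 0.08], -1], [[0, 0, 0], [-0.002, -0.001, 0.1], -1], [[0, 0, 0], [-0.002, -0.001, 0.106], -1], [[0, 0, 0], [-0.002, -0.001, 0.109], -1]]'

```text
time: 5.05
ee_pos: [653.8, 14.8, 129.6]
tcp_rot: [-0.0, -0.086, 0.996, 0.0]
contact_force: [-0.2, -0.1, -2.8]
finger_gap: 25.5
grasp_force: 60.1
```

Request:
apply_moves --deltas '[[[0, 0, 0], [0, 0, 0.001], -1], [[0, 0, 0], [0, 0, 0.002], -1], [[0, 0, 0], [0, 0, 0.003], -1]]'

```text
time: 5.35
ee_pos: [654.9, 15.2, 128.2]
tcp_rot: [0.001, -0.086, 0.996, -0.0]
contact_force: [-0.5, -0.1, -2.9]
finger_gap: 25.7
grasp_force: 60.1
```

```bash
python3 -c "
from h import *
print(r.observe()['contact_force']);delta([653.3,15.1,125],190); snap('scene','s2',(300,130,460,250),5);delta([653.3,15.1,125],190)
"
```

```text
[-0.54464151 -0.05456672 -2.92408379]
t 5.35 pos [654.9  15.2 128.2] yaw 189.92 tilt [ 0.0027 -0.0004] shift [0.0016 0.0002 0.0032] az -0.0007
t 5.4 pos [654.5  15.3 127.7] yaw 189.93 tilt [ 0.0018 -0.0003] shift [0.0013 0.     0.0027] az -0.0007
```

View pics/s2.png

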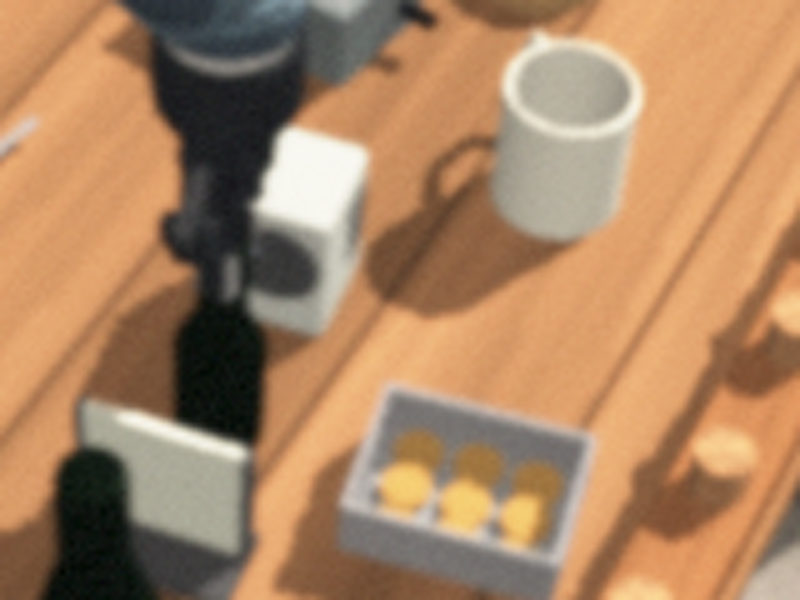

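The sample hangs upright, its body centred at about (221,390) in the crop, between the lamp face and the screen. Its base isn't touching the bench yet.

Request:
apply_moves --deltas '[[[0, 0, 0], [0.001, 0, 0.001], -1], [[0, 0, 0], [0.001, 0, 0.002], -1]]'

```text
time: 5.6
ee_pos: [653.6, 15.0, 125.8]
tcp_rot: [0.001, -0.087, 0.996, -0.0]
contact_force: [-0.6, -0.1, 5.2]
finger_gap: 25.6
grasp_force: 60.8
```

Request:
apply_moves --deltas '[[[0, 0, 0], [0, 0, 0.001], -1], [[0, 0, 0], [0, 0, 0.001], -1]]'

```text
time: 5.8
ee_pos: [654.3, 15.0, 125.8]
tcp_rot: [0.002, -0.086, 0.996, -0.0]
contact_force: [-0.5, -0.5, 5.6]
finger_gap: 26.0
grasp_force: 60.8
```

```bash
python3 -c "
from h import *
print(r.observe()['contact_force']);delta([653.3,15.1,125],190)
c=cam('scene'); g=lambda p:((proj(c,p)-[300,130])*5).round()
for p in ([653.3,15.1,40],[653.3,15.1,5],[641.3,94.2,55],[713,-58,95],[616,-72.5,95]): print(p,g(p))
"
```

```text
[-0.54590329 -0.4582316   5.6328258 ]
t 5.8 pos [654.3  15.  125.8] yaw 189.92 tilt [ 0.0032 -0.0004] shift [0.0009 0.0003 0.0008] az -0.0007
[653.3, 15.1, 40] [217. 382.]
[653.3, 15.1, 5] [217. 422.]
[641.3, 94.2, 55] [268. 264.]
[713, -58, 95] [248. 457.]
[616, -72.5, 95] [ 73. 401.]
```

```bash
python3 -c "
from h import *
c=cam('scene'); g=lambda p:((proj(c,p)-[300,130])*5).round()
e=np.array([.988,.15,0]);L=np.array([641.3,94.2,55])
P=np.array([g(L+26*(e*np.cos(t)+np.array([0,0,1])*np.sin(t))) for t in np.linspace(0,6.28,60)]);print(P.min(0),P.max(0))
b=np.array([-.15,.988,0])
for s in((32,0),(32,70),(-32,0)):
  q=L+e*s[0]+b*s[1]; print(s,g([q[0],q[1],95]),g([q[0],q[1],0]))
"
```

```text
[226. 232.] [311. 297.]
(32, 0) [324. 232.] [317. 342.]
(32, 70) [365. 149.] [356. 259.]
(-32, 0) [217. 202.] [215. 312.]
```

Request:
apply_moves --deltas '[[[0, 0, 0], [0, 0, 0], -0.3], [[0, 0, 0], [0, 0, 0], 0], [[0, 0, 0], [0, 0, 0], 0.3], [[0, 0, 0], [0, 0, 0], 0.5], [[0, 0, 0], [0, 0, 0], 0.5]]'

```text
time: 6.3
ee_pos: [652.9, 15.2, 123.4]
tcp_rot: [-0.0, -0.087, 0.996, 0.0]
contact_force: [1.2, -0.3, -0.3]
finger_gap: 64.0
grasp_force: 0.0
```

Request:
apply_moves --deltas '[[[0, 0, 0], [0, 0, -0.02], 0.5], [[0, 0, 0], [0, 0, -0.05], 0.5], [[0, 0, 0], [0, 0, -0.1], 0.5], [[0, 0, 0], [0, 0, -0.13], 0.5], [[0, 0, 0], [0, 0, -0.13], 0.5]]'

```text
time: 6.8
ee_pos: [655.9, 14.8, 260.6]
tcp_rot: [0.006, -0.087, 0.996, -0.001]
contact_force: [0.1, -0.0, 0.8]
finger_gap: 63.7
grasp_force: 0.0
```

```bash
python3 -c "
from h import *
snap('scene','s3',(300,130,460,250),5)
a=cv2.imread('pics/s3.png')[:,:,::-1]
m=(a.max(2)<45).astype(np.uint8)
for y in range(150,440,20): x=np.where(m[y,150:300])[0]; print(y,x.min()+150 if len(x) else 0,x.max()+150 if len(x) else 0,end='; ')
delta([581.3,-363.1,180],190)
"
```

```text
150 0 0; 170 0 0; 190 0 0; 210 0 0; 230 0 0; 250 202 241; 270 198 243; 290 195 235; 310 193 235; 330 180 251; 350 173 257; 370 173 256; 390 173 254; 410 173 253; 430 215 252; t 6.85 pos [654.4  15.  257.1] yaw 189.93 tilt [ 0.0061 -0.001 ] shift [ 0.1377 -0.3597  0.077 ] az -0.0006
```

Request:
apply_moves --deltas '[[[0, 0, 0], [0.039, -0.031, 0], 0.5], [[0, 0, 0], [0.078, -0.062, 0], 0.5], [[0, 0, 0], [0.117, -0.093, 0], 0.5], [[0, 0, 0], [0.156, -0.124, 0], 0.2], [[0, 0, 0], [0.195, -0.155, 0], 0]]'

```text
time: 7.35
ee_pos: [485.4, -171.7, 251.6]
tcp_rot: [-0.001, -0.087, 0.996, 0.001]
contact_force: [-0.0, -0.0, -0.6]
finger_gap: 42.6
grasp_force: 0.0
```

Request:
apply_moves --deltas '[[[0, 0, 0], [0, -0.04, 0.01], -0.1], [[0, 0, 0], [-0.015, -0.085, 0.03], -0.1], [[0, 0, 0], [-0.03, -0.13, 0.05], -0.1], [[0, 0, 0], [-0.045, -0.17, 0.07], -0.1], [[0, 0, 0], [-0.06, -0.205, 0.09], -0.1]]'

```text
time: 7.85
ee_pos: [581.7, -364.2, 160.3]
tcp_rot: [-0.001, -0.086, 0.996, 0.001]
contact_force: [-0.2, 0.1, 0.3]
finger_gap: 38.6
grasp_force: 0.0
```

Request:
apply_moves --deltas '[[[0, 0, 0], [0, 0, 0], -0.1], [[0, 0, 0], [0, 0, 0], -0.1]]'

```text
time: 8.05
ee_pos: [580.9, -362.1, 160.2]
tcp_rot: [-0.002, -0.086, 0.996, 0.002]
contact_force: [-0.5, 0.9, -0.5]
finger_gap: 38.4
grasp_force: 0.0
```

```bash
python3 -c "
from h import *
delta([581.3,-363.1,165],190); c=cam('wrist'); snap('wrist','w3',(200,100,440,280),3.3)
for p in ([581.3,-363.1,75],[597,-360.3,75],[565.2,-366,75]): print(proj(c,p), (proj(c,p)-[200,100])*3.3)
np.save('cw3.npy',c,allow_pickle=True)
"
```

```text
t 8.05 pos [ 580.9 -362.1  160.2] yaw 189.89 tilt [-0.0041  0.0038] shift [-0.0002 -0.001  -0.0048] az -0.001
[315.1 205.1] [379.83 346.83]
[315.2 224.6] [380.16 411.18]
[315.  184.3] [379.5  278.19]
```

View pics/w3.png

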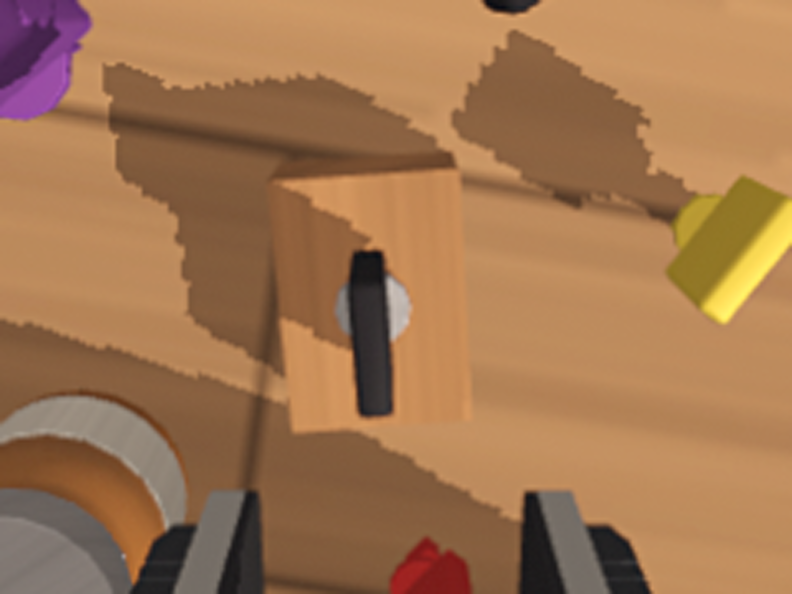

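The bow's top face is centred at about (373,349) in the crop, from (371,285) to (376,413). The stand's top corners are (273,180), (458,168), (470,418) and (292,433).

```bash
python3 -c "
from h import *
c=np.load('cw3.npy',allow_pickle=True).item()
f=lambda u,v,z:at(c,200+u/3.3,100+v/3.3,z)
a,b,m=f(371,285,75),f(376,413,75),f(373.5,349.5,75);print(a,b,m,np.linalg.norm(a-b),np.degrees(np.arctan2(*(b-a)[[1,0]])))
Q=[f(*p,35) for p in((273,180),(458,168),(470,418),(292,433))];print(Q,np.mean(Q,0))
print([np.degrees(np.arctan2(*(v)[[1,0]])) for v in (Q[3]-Q[0],Q[2]-Q[1])])
print('collar',f(374,307,39))
delta([*m[:2],58])
"
```

```text
[ 567.1 -367.6   75. ] [ 597.6 -361.2   75. ] [ 582.2 -364.4   75. ] 31.164242329952454 11.850782798400271
[array([ 554.6, -395.8,   35. ]), array([ 543.4, -349.5,   35. ]), array([ 610.5, -333. ,   35. ]), array([ 623.4, -380.7,   35. ])] [ 582.975 -364.75    35.   ]
[np.float64(12.378819100164078), np.float64(13.81502534126161)]
collar [ 582.5 -364.6   39. ]
t 8.1 pos [ 581.4 -361.9  162.2] yaw 189.93 tilt [-0.0019  0.0019] shift [-0.0005 -0.0029  0.1042] az None
```

Request:
apply_moves --deltas '[[[0, 0, -0.022], [-0.0005, -0.003, 0.03], -0.1], [[0, 0, -0.022], [-0.0005, -0.003, 0.06], -0.1], [[0, 0, -0.022], [-0.0005, -0.003, 0.085], -0.1], [[0, 0, -0.022], [-0.0005, -0.003, 0.1], -0.1], [[0, 0, -0.022], [-0.0005, -0.003, 0.103], -0.1]]'

```text
time: 8.6
ee_pos: [582.2, -364.1, 59.6]
tcp_rot: [-0.001, -0.109, 0.994, 0.001]
contact_force: [-0.6, 0.1, -0.1]
finger_gap: 38.1
grasp_force: 0.0
```

Request:
apply_moves --deltas '[[[0, 0, 0], [0, 0, 0], -0.1], [[0, 0, 0], [0, 0, 0], -0.4], [[0, 0, 0], [0, 0, 0], -1], [[0, 0, 0], [0, 0, 0], -1], [[0, 0, 0], [0, 0, 0], -1]]'

```text
time: 9.1
ee_pos: [584.0, -366.3, 62.6]
tcp_rot: [0.001, -0.108, 0.994, -0.001]
contact_force: [0.5, 1.3, 5.7]
finger_gap: 6.6
grasp_force: 59.9
```

Request:
apply_moves --deltas '[[[0, 0, 0], [0, 0, 0], -1], [[0, 0, 0], [0, 0, 0], -1], [[0, 0, 0], [0, 0, 0], -1]]'

```text
time: 9.4
ee_pos: [584.0, -366.3, 62.6]
tcp_rot: [0.001, -0.108, 0.994, -0.001]
contact_force: [-0.9, 0.6, 6.4]
finger_gap: 6.8
grasp_force: 59.9
```

```bash
python3 -c "
from h import *
o=r.observe();print(o['contact_force'],o['wrist_torque'],o['finger_gap'],o['grasp_force']);delta([582.4,-364.5,58],192.4)"
```

```text
[-0.94244111  0.62946684  6.39449388] [ 0.14418014  0.03349119 -0.00019493] 6.846828888710414 59.870354533195496
t 9.4 pos [ 584.  -366.3   62.6] yaw 192.44 tilt [ 0.0022 -0.0018] shift [0.0012 0.0022 0.0046] az 0.0004
```

Request:
apply_moves --deltas '[[[0, 0, 0], [0, 0, -0.035], -1], [[0, 0, 0], [0, 0, -0.08], -1], [[0, 0, 0], [0, 0, -0.125], -1], [[0, 0, 0], [0, 0.03, -0.14], -1], [[0, 0, 0], [0.005, 0.07, -0.14], -1]]'

```text
time: 9.9
ee_pos: [564.9, -300.1, 205.3]
tcp_rot: [0.003, -0.107, 0.994, -0.003]
contact_force: [0.4, -0.2, 0.2]
finger_gap: 6.4
grasp_force: 59.2
```

Request:
apply_moves --deltas '[[[0, 0, 0], [0.005, 0.049, 0], -1], [[0, 0, 0], [0.01, 0.098, 0], -1], [[0, 0, 0], [0.014, 0.147, 0], -1], [[0, 0, 0], [0.018, 0.196, 0], -1], [[0, 0, 0], [0.022, 0.245, 0], -1]]'

```text
time: 10.4
ee_pos: [487.8, -62.1, 200.6]
tcp_rot: [0.0, -0.108, 0.994, -0.0]
contact_force: [0.0, 0.2, 0.0]
finger_gap: 6.7
grasp_force: 59.1
```

Request:
apply_moves --deltas '[[[0, 0, 0], [0, 0.045, 0], -1], [[0, 0, 0], [-0.015, 0.092, 0], -1], [[0, 0, 0], [-0.03, 0.138, 0], -1], [[0, 0, 0], [-0.045, 0.184, 0], -1], [[0, 0, 0], [-0.06, 0.23, 0], -1]]'

```text
time: 10.9
ee_pos: [497.6, 175.7, 200.9]
tcp_rot: [0.0, -0.108, 0.994, -0.0]
contact_force: [0.7, -0.4, -0.1]
finger_gap: 6.6
grasp_force: 59.1
```

Request:
apply_moves --deltas '[[[0, 0, 0.07], [-0.015, 0.042, 0], -1], [[0, 0, 0.14], [-0.03, 0.084, 0], -1], [[0, 0, 0.2], [-0.045, 0.126, 0], -1], [[0, 0, 0.23], [-0.057, 0.162, 0], -1], [[0, 0, 0.23], [-0.057, 0.162, 0], -1]]'

```text
time: 11.4
ee_pos: [518.1, 347.9, 200.4]
tcp_rot: [-0.0, 0.119, 0.993, 0.0]
contact_force: [0.3, -0.3, -0.8]
finger_gap: 6.5
grasp_force: 59.2
```

Request:
apply_moves --deltas '[[[0, 0, 0], [0, 0, 0], -1], [[0, 0, 0], [0, 0, 0], -1], [[0, 0, 0], [0, 0, 0], -1]]'

```text
time: 11.7
ee_pos: [518.6, 343.1, 200.6]
tcp_rot: [-0.0, 0.122, 0.993, -0.0]
contact_force: [0.0, 0.0, -0.6]
finger_gap: 6.6
grasp_force: 59.2
```

```bash
python3 -c "
from h import *
delta([527,343.7,200],166); c=cam('wrist'); snap('wrist','w4',(190,100,450,300),3); np.save('cw4.npy',c,allow_pickle=True)
o=r.observe();T=R.from_quat(np.roll(o['tcp_rot'],-1)).as_matrix();print(proj(c,o['ee_pos']+T@[1,0,49.6]),proj(c,[527,343.7,60]),o['grasp_force'],o['finger_gap'])"
```

```text
t 11.7 pos [518.6 343.1 200.6] yaw 166.01 tilt [-0.0002 -0.0002] shift [-0.008   0.0026  0.0006] az 0.0001
[316.4 220.8] [319.6 194. ] 59.155924916267395 6.384051781116102
```

View pics/w4.png

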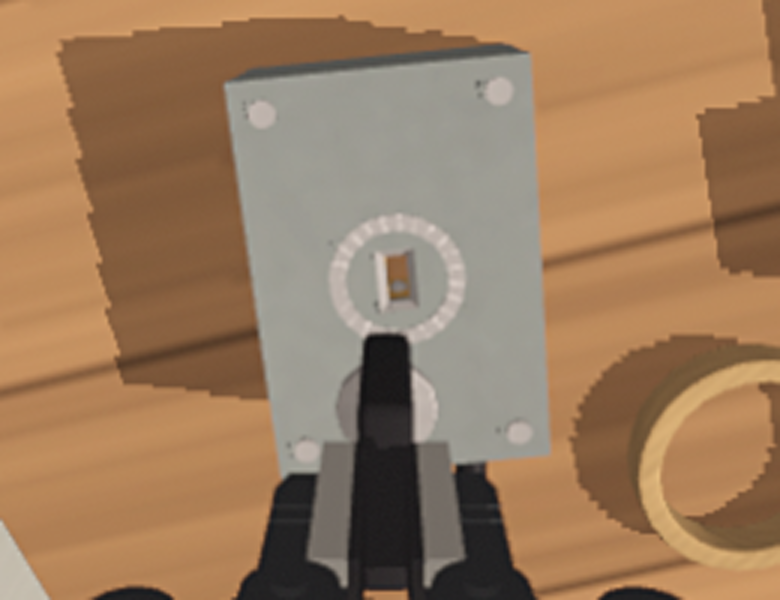

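The keyhole ring is centred at (397,278) in the crop. The lid bolts are at (262,114), (499,91), (519,432) and (306,450), and the held key's collar is centred at about (387,408).

```bash
python3 -c "
from h import *
c=np.load('cw4.npy',allow_pickle=True).item()
f=lambda u,v,z:at(c,190+(u+.5)/3-.5,100+(v+.5)/3-.5,z)
H=f(397,277.5,60);B=[f(*p,62) for p in((262,114),(499,91),(519,432),(306,450))]
print('hole',H,'bolts',np.mean(B,0)); ang=lambda v:np.degrees(np.arctan2(v[1],v[0]))
print(B,ang(B[3]-B[0]),ang(B[2]-B[1]),ang(B[0]-B[1])+90,ang(B[3]-B[2])+90)
L=[f(*p,60) for p in((225,85),(529,55),(550,455))];print('lid',L,ang(L[0]-L[1])+90,ang(L[2]-L[1]),(L[0]+L[2])/2)
o=r.observe();T=R.from_quat(np.roll(o['tcp_rot'],-1)).as_matrix();p=o['ee_pos'];print(p)
for n,q in(('collar',f(387.5,408,p[2]-23.6)),('slot',f(397,278,60))): print(n,q,T.T@(q-p))
im=cv2.imread('pics/w4_full.png')
# collar circle prediction
for x in (0,1,2):
  P=np.array([proj(c,p+T@[x+10*np.cos(t),10*np.sin(t),23.6]) for t in np.linspace(0,6.28,40)]); P=(P-[190,100]+.5)*3-.5; print(x,P.min(0),P.max(0))
"
```

```text
hole [525.8 346.3  60. ] bolts [526.325 346.125  62.   ]
[array([467.3, 319.8,  62. ]), array([477.5, 388.5,  62. ]), array([585.4, 372.5,  62. ]), array([575.1, 303.7,  62. ])] -8.494375789808995 -8.434666704504671 -8.445103466044642 -8.5144756737851
lid [array([456.8, 311.3,  60. ]), array([469.7, 399.2,  60. ]), array([597.1, 380.9,  60. ])] -8.348996339856456 -8.174171179285352 [526.95 346.1   60.  ]
[518.69155726 343.14093274 200.68946186]
collar [517.1 345.1 177.1] [ 2.01734477  1.51798882 23.58939888]
slot [525.9 346.2  60. ] [ -6.25878078   4.72184333 140.68893373]
0 [327.4 369.1] [431.2 463.9]
1 [327.4 364.3] [431.2 459.4]
2 [327.4 359.5] [431.5 454.9]
```

Request:
apply_moves --deltas '[[[0, 0, -0.048], [-0.008, 0.003, 0.03], -1], [[0, 0, -0.048], [-0.008, 0.003, 0.06], -1], [[0, 0, -0.048], [-0.008, 0.003, 0.078], -1], [[0, 0, -0.048], [-0.008, 0.003, 0.08], -1], [[0, 0, -0.048], [-0.008, 0.003, 0.08], -1]]'

```text
time: 12.25
ee_pos: [527.2, 344.7, 120.8]
tcp_rot: [-0.0, 0.074, 0.997, -0.0]
contact_force: [1.2, 0.1, 0.2]
finger_gap: 6.5
grasp_force: 59.2
```

```bash
python3 -c "
from h import *
delta([526,346.2,118],171.5); c=cam('wrist'); snap('wrist','w5',(240,130,400,290),3.7); np.save('cw5.npy',c,allow_pickle=True)
delta([526,346.2,118],171.5)
o=r.observe();T=R.from_quat(np.roll(o['tcp_rot'],-1)).as_matrix();p=o['ee_pos']
for q in (p+T@[1,0,49.6],p+T@[1,0,23.6],p+T@[1,0,27.6]): print((proj(c,q)-[240,130]+.5)*3.7-.5)"
```

```text
t 12.25 pos [527.2 344.7 120.8] yaw 171.54 tilt [-0.0002 -0.0001] shift [0.0014 0.0014 0.0028] az 0.0004
t 12.3 pos [527.9 345.1 121.9] yaw 171.55 tilt [0.0017 0.0007] shift [0.002  0.0008 0.0039] az 0.0005
[286.99 342.49]
[286.25 403.91]
[286.62 393.55]
```

View pics/w5.png

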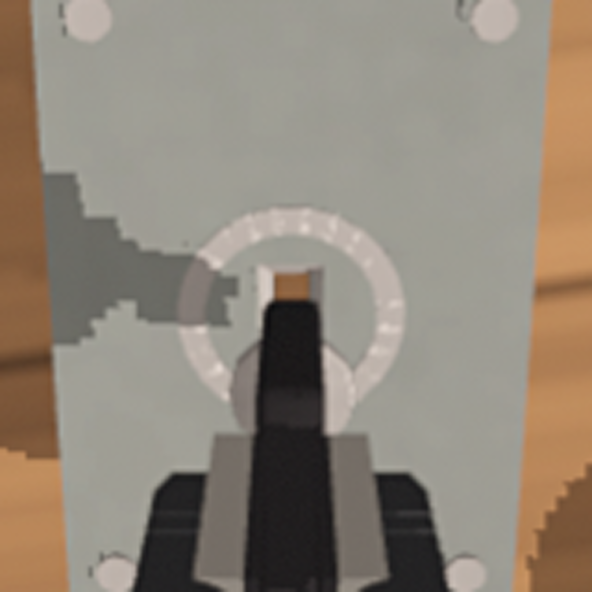

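The ring is centred at about (291,313) in the crop. The collar's x extent is 231..355, with its centre near (293,394). Sideways, the key is nearly above the slot.

```bash
python3 -c "
from h import *
c=np.load('cw5.npy',allow_pickle=True).item()
f=lambda u,v,z:at(c,240+(u+.5)/3.7-.5,130+(v+.5)/3.7-.5,z)
o=r.observe();T=R.from_quat(np.roll(o['tcp_rot'],-1)).as_matrix();p=np.array([527.4,344.8,121])
for n,q in(('ring',f(291.5,313,60)),('collar',f(293,394,p[2]-23.6)),('collar2',f(293,400,p[2]-23.6)),('slot',f(290,300,60))): print(n,q,T.T@(q-p))
B=[f(*s,62) for s in((89,18),(495,18),(466,575),(116,575))];print(np.mean(B,0),T.T@(np.mean(B,0)-p))
for x in (1,2,3):
  P=np.array([proj(c,p+T@[x+10*np.cos(t),1.5+10*np.sin(t),23.6]) for t in np.linspace(0,6.28,40)]); P=(P-[240,130]+.5)*3.7-.5; print(x,P.min(0),P.max(0))
"
```

```text
ring [526.1 346.2  60. ] [ 1.58716471  1.13522558 60.99870631]
collar [525.8 346.4  97.4] [ 1.85466538  1.32493222 23.59840611]
collar2 [526.8 346.3  97.4] [ 0.85082502  1.37291038 23.60002572]
slot [523.5 346.3  60. ] [ 4.17364649  0.85221807 60.99438006]
[526.325 346.175  62.   ] [ 1.35779844  1.14546994 58.9990723 ]
1 [229.64 339.53] [358.03 456.82]
2 [229.64 333.24] [358.03 451.27]
3 [229.64 327.32] [358.03 445.35]
```

Request:
apply_moves --deltas '[[[0, 0, 0], [0, 0, 0.006], -1], [[0, 0, 0], [0, 0, 0.012], -1], [[0, 0, 0], [0, 0, 0.015], -1], [[0, 0, 0], [0, 0, 0.018], -1], [[0, 0, 0], [0, 0, 0.02], -1]]'

```text
time: 12.8
ee_pos: [526.9, 345.2, 100.3]
tcp_rot: [-0.0, 0.073, 0.997, -0.0]
contact_force: [-0.9, 0.0, -0.6]
finger_gap: 6.5
grasp_force: 59.2
```

```bash
cat > s.py <<'E'
from h import *
o=r.observe();print(o['contact_force'].round(1),o['wrist_torque'].round(2),round(o['finger_gap'],1));delta([527.5,345,87.6],171.55)
E
python3 s.py
```

```text
[-0.9  0.  -0.6] [ 0.03  0.01 -0.03] 6.5
t 12.8 pos [526.9 345.2 100.3] yaw 171.6 tilt [-0.0003 -0.0001] shift [-0.0006 -0.0001  0.0127] az 0.0004
```

Request:
apply_moves --deltas '[[[0, 0, 0], [0, 0, 0.003], -1], [[0, 0, 0], [0.001, 0, 0.006], -1], [[0, 0, 0], [-0.001, 0, 0.008], -1], [[0, 0, 0], [0.001, 0, 0.01], -1], [[0, 0, 0], [-0.001, 0, 0.012], -1]]'

```text
time: 13.3
ee_pos: [529.3, 345.8, 91.3]
tcp_rot: [0.001, 0.073, 0.997, 0.001]
contact_force: [-6.3, -1.2, 17.7]
finger_gap: 6.5
grasp_force: 61.3
```

```bash
python3 s.py
```

```text
[-6.3 -1.2 17.7] [-0.21  1.09  0.05] 6.5
t 13.3 pos [529.3 345.8  91.3] yaw 171.6 tilt [0.0026 0.0013] shift [ 0.0017 -0.0011  0.0037] az 0.0004
```

Request:
apply_moves --deltas '[[[0, 0, 0], [0.003, 0, 0.003], -1], [[0, 0, 0], [0, 0, 0.005], -1], [[0, 0, 0], [0.003, 0, 0.007], -1], [[0, 0, 0], [0, 0, 0.009], -1], [[0, 0, 0], [0.002, 0, 0.01], -1]]'

```text
time: 13.8
ee_pos: [531.2, 346.7, 86.9]
tcp_rot: [0.005, 0.073, 0.997, 0.002]
contact_force: [-2.3, -5.9, 32.7]
finger_gap: 6.5
grasp_force: 64.6
```

```bash
python3 s.py
```

```text
[-2.3 -5.9 32.7] [-1.15  0.67 -0.08] 6.5
t 13.8 pos [531.2 346.7  86.9] yaw 171.6 tilt [0.0105 0.0027] shift [ 0.0034 -0.0022 -0.0007] az 0.0004
```

Request:
apply_moves --deltas '[[[0, 0, 0], [0.002, 0, 0.001], -1], [[0, 0, 0], [-0.002, 0, 0.001], -1], [[0, 0, 0], [0.002, 0, 0.001], -1], [[0, 0, 0], [0.001, 0, -0.003], -1], [[0, 0, 0], [0.001, 0, -0.005], -1]]'

```text
time: 14.3
ee_pos: [528.9, 346.2, 87.3]
tcp_rot: [0.005, 0.073, 0.997, 0.002]
contact_force: [5.7, -1.5, 2.9]
finger_gap: 6.7
grasp_force: 60.6
```

```bash
python3 s.py
python3 - <<'E'
from h import *
snap('wrist','w6',(240,130,400,290),3.7)
E
```

```text
[ 5.7 -1.5  2.9] [-0.06 -1.16 -0.07] 6.7
t 14.3 pos [528.9 346.2  87.3] yaw 171.57 tilt [0.0095 0.0027] shift [ 0.0012 -0.0014 -0.0003] az 0.0002
```

View pics/w6.png

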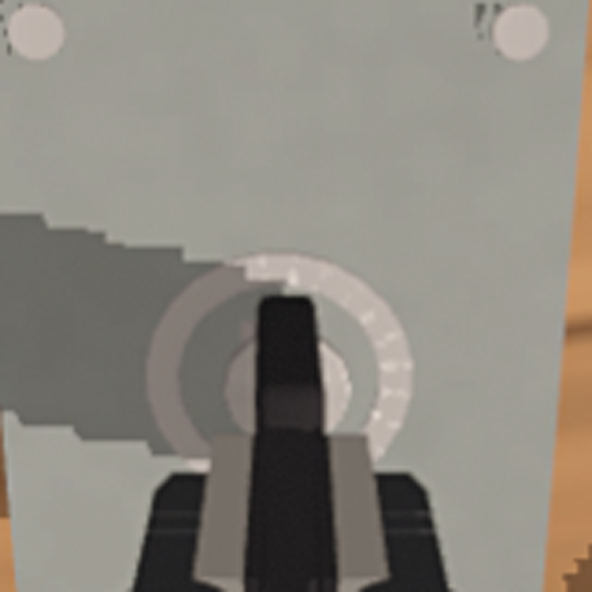

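The collar sits on the lid, centred in the ring at about (289,385), so the key is fully home. Next is the clockwise turn.

Request:
apply_moves --deltas '[[[0, 0, 0.03], [-0.002, 0, 0.002], -1], [[0, 0, 0.1], [-0.002, 0, 0.002], -1], [[0, 0, 0.17], [-0.002, 0, 0.002], -1], [[0, 0, 0.24], [-0.002, 0, 0.002], -1], [[0, 0, 0.31], [-0.002, 0, 0.002], -1]]'

```text
time: 14.85
ee_pos: [530.6, 345.4, 87.2]
tcp_rot: [0.003, 0.376, 0.927, 0.001]
contact_force: [-2.6, -7.3, 21.5]
finger_gap: 6.6
grasp_force: 63.4
```

```bash
python3 s.py
```

```text
[-2.6 -7.3 21.5] [-1.42  0.42  0.18] 6.6
t 14.85 pos [530.6 345.4  87.2] yaw 135.8 tilt [ 0.0073 -0.0001] shift [ 0.002  -0.0024 -0.0005] az -0.312
```

Request:
apply_moves --deltas '[[[0, 0, 0.07], [0, 0, -0.002], -1], [[0, 0, 0.14], [0, 0, -0.002], -1], [[0, 0, 0.21], [0, 0, -0.002], -1], [[0, 0, 0.28], [0, 0, -0.002], -1], [[0, 0, 0.35], [0, 0, -0.002], -1]]'

```text
time: 15.35
ee_pos: [528.9, 343.7, 87.2]
tcp_rot: [0.002, 0.671, 0.741, -0.001]
contact_force: [-3.2, -10.0, 19.1]
finger_gap: 7.1
grasp_force: 62.9
```

```bash
python3 s.py
```

```text
[ -3.2 -10.   19.1] [-2.05  0.75  0.18] 7.1
t 15.35 pos [528.9 343.7  87.2] yaw 95.71 tilt [ 0.0026 -0.004 ] shift [ 0.0014 -0.0013 -0.0004] az -0.6618
```

Request:
apply_moves --deltas '[[[0, 0, 0.07], [-0.003, 0, -0.002], -1], [[0, 0, 0.14], [-0.003, 0, -0.002], -1], [[0, 0, 0.2], [-0.003, 0, -0.002], -1], [[0, 0, 0.23], [-0.003, 0, -0.002], -1], [[0, 0, 0.24], [-0.003, 0, -0.002], -1]]'

```text
time: 15.85
ee_pos: [527.3, 341.9, 87.2]
tcp_rot: [0.0, 0.827, 0.562, -0.001]
contact_force: [-4.5, -3.1, 11.0]
finger_gap: 6.8
grasp_force: 61.8
```

```bash
python3 s.py
```

```text
[-4.5 -3.1 11. ] [-0.76  0.9   0.13] 6.8
t 15.85 pos [527.3 341.9  87.2] yaw 68.42 tilt [-0.0011 -0.0014] shift [ 0.0029 -0.0009 -0.0004] az -0.9
```

Request:
apply_moves --deltas '[[[0, 0, 0.02], [0, 0, 0], -1], [[0, 0, 0.03], [0, 0, 0], -1], [[0, 0, 0.03], [0, 0, 0], -1]]'

```text
time: 16.15
ee_pos: [527.1, 342.0, 87.2]
tcp_rot: [0.0, 0.843, 0.538, -0.001]
contact_force: [-4.5, -3.1, 11.2]
finger_gap: 6.6
grasp_force: 61.8
```

```bash
python3 s.py
```

```text
[-4.5 -3.1 11.2] [-0.78  0.98  0.15] 6.6
t 16.15 pos [527.1 342.   87.2] yaw 65.05 tilt [-0.0015 -0.0015] shift [ 0.0029 -0.0009 -0.0004] az -0.9294
```

Request:
apply_moves --deltas '[[[0, 0, 0.02], [0, 0, 0], -1], [[0, 0, 0.03], [0, 0, 0], -1], [[0, 0, 0.03], [0, 0, 0], -1]]'

```text
time: 16.45
ee_pos: [527.0, 341.9, 87.2]
tcp_rot: [0.0, 0.859, 0.512, -0.001]
contact_force: [-4.7, -4.2, 12.6]
finger_gap: 6.7
grasp_force: 61.9
```

```bash
python3 s.py
python3 - <<'E'
from h import *
snap('wrist','w7',(240,130,400,290),3.7)
E
```

```text
[-4.7 -4.2 12.6] [-0.8   1.03  0.18] 6.7
t 16.45 pos [527.  341.9  87.2] yaw 61.62 tilt [-0.0018 -0.0016] shift [ 0.0029 -0.001  -0.0004] az -0.9593
```

View pics/w7.png

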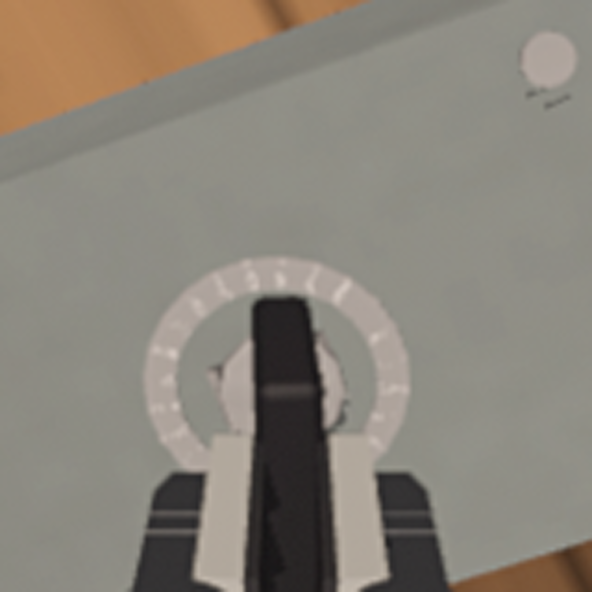

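Collar still seated and centred in the ring. The bow has turned with the gripper and now leans about 3° against the pads, which suggests it is bearing on its stop. I'll add a little more turn to confirm.

Request:
apply_moves --deltas '[[[0, 0, 0.02], [0, 0, 0], -1], [[0, 0, 0.03], [0, 0, 0], -1], [[0, 0, 0.03], [0, 0, 0], -1], [[0, 0, 0.03], [0, 0, 0], -1], [[0, 0, 0.03], [0, 0, 0], -1]]'

```text
time: 17.0
ee_pos: [526.9, 342.0, 87.3]
tcp_rot: [0.0, 0.874, 0.486, -0.001]
contact_force: [-5.2, -3.6, 12.0]
finger_gap: 6.5
grasp_force: 61.9
```

```bash
python3 s.py
python3 - <<'E'
from h import *
snap('wrist','w8'); 
for n in ('w6','w7','w8'):
    a=cv2.imread(f'pics/{n}_full.png')[:,:,::-1].max(2); a=cv2.resize(a,None,fx=4,fy=4,interpolation=cv2.INTER_CUBIC)
    out=[]
    for y in (214,218,222,226,230):
        x=np.where(a[4*y,1200:1340]<(60))[0]; out.append((round(300+x.min()/4,1),round(300+x.max()/4,1)))
    print(n,out)
E
```

```text
[-5.2 -3.6 12. ] [-0.72  1.1   0.24] 6.5
t 17.0 pos [526.9 342.   87.3] yaw 58.21 tilt [-0.002  -0.0016] shift [ 0.0029 -0.0011 -0.0003] az -0.9891
w6 [(np.float64(309.8), np.float64(324.5)), (np.float64(309.5), np.float64(324.8)), (np.float64(309.5), np.float64(325.2)), (np.float64(309.5), np.float64(325.5)), (np.float64(309.5), np.float64(326.0))]
w7 [(np.float64(308.5), np.float64(323.0)), (np.float64(308.5), np.float64(323.8)), (np.float64(308.8), np.float64(324.5)), (np.float64(309.0), np.float64(324.8)), (np.float64(309.0), np.float64(325.5))]
w8 [(np.float64(308.2), np.float64(323.2)), (np.float64(308.5), np.float64(324.0)), (np.float64(308.8), np.float64(324.2)), (np.float64(309.0), np.float64(324.8)), (np.float64(309.0), np.float64(325.5))]
```

Request:
apply_moves --deltas '[[[0, 0, 0.02], [0, 0, 0], -1], [[0, 0, 0.03], [0, 0, 0], -1], [[0, 0, 0.03], [0, 0, 0], -1], [[0, 0, 0.03], [0, 0, 0], -1]]'

```text
time: 17.45
ee_pos: [526.8, 342.2, 87.3]
tcp_rot: [0.0, 0.888, 0.46, -0.001]
contact_force: [-5.8, -2.5, 12.8]
finger_gap: 6.4
grasp_force: 62.0
```

```bash
python3 s.py
python3 - <<'E'
from h import *
snap('scene','s4')
a=cv2.imread('pics/s3_full.png');b=cv2.imread('pics/s4_full.png')
for n,(x,y,X,Y) in dict(sample=(330,175,356,225),screw=(255,150,310,200),cap=(365,205,420,250),keys=(180,250,290,365)).items(): print(n,cv2.absdiff(a,b)[y:Y,x:X].mean().round(2))
E
```

```text
[-5.8 -2.5 12.8] [-0.62  1.19  0.33] 6.4
t 17.45 pos [526.8 342.2  87.3] yaw 54.79 tilt [-0.0021 -0.0013] shift [ 0.0027 -0.0011 -0.0003] az -1.0189
sample 2.58
screw 31.8
cap 1.91
keys 11.15
```

```bash
python3 -c "
from plant import r
print(r.close_job())"
```

```text
the job is handed in; nothing more can be done
None
```

I handed the job in at about 17.5 s with no verdict returned: the sample stands about midway between lamp and screen (within about 2 mm by the cameras), and the key is home and held clockwise with torque rising to 0.33 N m, which I read as the stop; I viewed 11 pictures, one over the limit of 10.

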